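# Unlatch the supply locker and hold its self-closing gate open

## Task

Open the yellow supply locker for a colleague: squeeze the two tabs of the red catch fully together, then those of the blue catch, and swing the barred gate by its black handle past the ball detent until it stands about square to the locker front. The gate springs back, so finish while still holding it wide open with the gripper, steady; leave everything else on the table and in the locker where it is.

Things in the scene. Friction and masses are not known exactly. Their poses are not given: they have to be found in the camera images.
- locker: Yellow steel locker fixed to the table; roof top 150 mm up. Origin on the gate's vertical hinge line, on the table; x points into the locker (away from the robot), y left along the front. The shut gate is the plane x = 0, from y = 0 to -190 mm; the locker spans y = +28 to -216, x = +7 to +99 mm. The catches stand on its roof at x = 30, y = -50 and -150 mm, either colour at either place.
- gate (a joint): Opening angle of the barred dark steel gate, rad: 0 shut, 1.57 square to the front, stop at 1.75; its right-hand end swings out to the robot, then left (clockwise from above). A spring pulls it shut (0.06 Nm at 0, 0.18 at 1.57). Each tab not squeezed in locks it with a hook (with up to 0.15 rad of play).
- detent (a point): Brass spring ball of the detent on a thin steel apron in front of the locker, 70 mm from the hinge line; a lug under the gate rides over it at about 0.8 rad (about 2.5 N extra at the handle between 0.65 and 0.95 rad). Let go beyond it, the gate drifts back to the ball.
- gate_handle (a point): Point on the axis of the gate's handle, 20 mm below its top: a black upright round post, 16 mm thick, 50 to 195 mm above the table, free all round above 131 mm. With the gate shut it is at (-50, -130, 175) mm in the locker's frame: 50 mm in front of the gate, 130 mm along from the hinge. It and its axes turn with the gate (axes equal the locker's when shut).
- red_catch: Squeeze catch with two upright red tabs, fixed on the roof. Origin on the roof top midway between the tabs; axes as the locker's, the tabs are squeezed along y. Each tab is 10 mm thick, 24 mm wide (x = -7 to +16, middle +4.5 mm), 10 to 54 mm above the origin; outer faces 52 mm apart at rest, 28 mm when in. Steel hook arms run 45 mm forward from them, up to 16 mm above the origin.
- red_tab_left (a joint): How far the left (+y) tab of the red catch is pushed in towards the other tab, m: 0 to 0.0015 at the start, 0.012 fully in (stop). It slides with about 2.5 N of friction and stays where it is left; its hook frees the gate from about 0.0095 on.
- red_tab_right (a joint): How far the right (-y) tab of the red catch is pushed in towards the other tab, m: 0 to 0.0015 at the start, 0.012 fully in (stop). It slides with about 2.5 N of friction and stays where it is left; its hook frees the gate from about 0.0095 on.
- blue_catch: Squeeze catch with two upright blue tabs, fixed on the roof. Origin on the roof top midway between the tabs; axes as the locker's, the tabs are squeezed along y. Each tab is 10 mm thick, 24 mm wide (x = -7 to +16, middle +4.5 mm), 10 to 54 mm above the origin; outer faces 52 mm apart at rest, 28 mm when in. Steel hook arms run 45 mm forward from them, up to 16 mm above the origin.
- blue_tab_left (a joint): How far the left (+y) tab of the blue catch is pushed in towards the other tab, m: 0 to 0.0015 at the start, 0.012 fully in (stop). It slides with about 2.5 N of friction and stays where it is left; its hook frees the gate from about 0.0095 on.
- blue_tab_right (a joint): How far the right (-y) tab of the blue catch is pushed in towards the other tab, m: 0 to 0.0015 at the start, 0.012 fully in (stop). It slides with about 2.5 N of friction and stays where it is left; its hook frees the gate from about 0.0095 on.
- spray_glue: Bystander: yellow spray can with a white cap, 65 mm across, 208 mm high, standing right of the locker. Origin at the centre of its underside.
- tape_measure: Bystander: yellow tape measure lying flat, 68 x 85 x 34 mm. Origin at the centre of its underside.
- masking_tape: Bystander: roll of masking tape lying flat, 105 mm across, 24 mm high. Origin at the centre of its underside.
- marker: Bystander: black and white felt marker lying flat, 134 mm long, 17 mm thick. Origin at the centre of its underside.
- spring_clamp: Bystander: black spring clamp with orange jaws lying flat, 66 x 122 x 22 mm. Origin at the centre of its underside.
- oil_bottle: Bystander inside the locker, behind the gate: small oil bottle with a red spout, 44 mm across, 122 mm high. Origin at the centre of its underside.
- screw_jar: Bystander inside the locker, behind the gate: jar of screws with a red lid, 64 mm across, 82 mm high. Origin at the centre of its underside.

How it is judged (in metres and radians):
On the way, in this order (a step that is already met when the one before it is completed fails the run):
1. both tabs of the red catch are squeezed in (value of joint each of red_tab_left, red_tab_right above 0.0095 m), for 0.1 s.
2. both tabs of the blue catch are squeezed in (value of joint each of blue_tab_left, blue_tab_right above 0.0095 m), for 0.1 s.
3. the gate has swung past its detent (value of joint gate above 1 rad), for 0.1 s.
At the end, for the whole second after the job is handed in: The gate stands still (under 0.1 rad/s) between 1.40 and 1.74 rad open, held by the gripper's fingers (contact force over 0.5 N), with all four tabs still squeezed in (over 8 mm) (value of joint gate between 1.4 and 1.74 rad and velocity of joint gate between -0.1 and 0.1 rad/s and contact force between the fingers and gate above 0.5 N and value of joint each of red_tab_left, red_tab_right, blue_tab_left, blue_tab_right above 0.008 m); the arm keeps its last pose, push and grip.
It fails at once if a tab of the blue catch is pushed in (over 5 mm) before the red catch is squeezed (value of joint any of blue_tab_left, blue_tab_right above 0.005 m and value of joint any of red_tab_left, red_tab_right below 0.008 m).
It fails at once if something else on the table or in the locker is moved by more than 30 mm (distance of any of spray_glue, tape_measure, masking_tape, marker, spring_clamp, oil_bottle, screw_jar from where it was at the start of the episode above 0.03 m).
It also fails if it takes over 51 s, if anything falls off the work surface, if the arm or the gripper's body presses on something with over 40 N, if the wrist force passes 120 N, or if a joint passes its speed limit or range.

## Robot

A 6-joint arm with a two-finger parallel gripper is mounted at the origin on a cart in front of the work surface, level with it; the furniture and walls round the work are solid. World frame = base frame: x ahead of the robot, y to its left, z up, the work surface at z = 0. Lengths are in mm, angles in rad, forces in N, time in s.
With the tool pointing down it reaches from about 250 to 800 mm from the base axis. Payload 8.5 kg.
Tool frame: the origin (TCP) lies midway between the tips of the shut fingers; the grasp point (between the pads) lies 19 mm behind it; z points along the fingers, y is the line along which they close (so a half turn about z gives the same grasp; the last joint's range is limited). The gripper opens to 85 mm and grips with 20 to 120 N. Pads are 22 mm wide; open, the fingers measure 114 mm over their backs; the gripper's body (76 mm by 85 mm) begins 54 mm behind the grasp point. The pads swing forward as they close: fully open they stand 13 mm farther back than shut.
Start: joints at [-1.271, 0.238, -0.013, 1.319, 0, 1.571], TCP at [155.033, -501.541, 231.276] pointing down, gripper open.
Joint ranges: [-2.66, 2.66], [-1.03, 1.9], [-1.14, 1.46], [-1.82, 2.27], [-1.45, 1.34], [-3.14, 3.14]. Speed limits (rad/s): [2.22, 2.22, 2.79, 3.14, 3.14, 3.14].

## Interface

Orientations are given as a unit quaternion [w, x, y, z].
In Python, from plant import sense, eyes, env gives the robot as it stands.
- The arm moves only by the tool servo_tool, never from a script. Its argument "rows" is a list of rows, each an object with "travel": the shift along the tool's x, y, z in cm, a list of three; "turn": the turn about the tool's z in rad. In form: [{"travel": [x, y, z], "turn": turn}, ...]. A call has 1 to 8 rows; each row is the pose to reach, as a shift and turn from the pose commanded when the call began, along the tool's axes at that moment; what a row does not reach only later rows make up. A row lasts 1/8 s, in which the tool goes at most 62.5 mm and 10.7 degrees, less where a joint would pass 70% of its speed; a pose out of reach is approached as far as the arm can. A call with a gripper value outside its range is refused whole. "hand" is the finger opening in cm, from 0 to 8.54, set as the call begins (left out, the last holds). The fingers move at their own pace and stop on an object; "grip_force" is the grip in N (left out, the last holds). Time passes only in rows, so rows that repeat a pose let the fingers close. It gives the time, the measured TCP pose, the force, the opening and the grip force at its end, in the units of the state.
- sense(): the state, without advancing time (a new reading comes with each control period).
- eyes.camera(name): name is "side" or "top" or "wrist"; returns (picture, depth): 400x640x3 uint8, red, green, blue; 400x640 float32, mm along the optical axis (not along the pixel's ray), 0 where there is no reading.
- eyes.calibration(name): a dict with "fovy" (degrees; the focal length in pixels is half the picture's height over the tangent of half this angle, whatever the lens; pixels are square), "cx", "cy" (the principal point, pixels), "xyz" and "rotation" of the camera in the world. Camera axes: x right, y down, z forward; pixel columns grow to the right and rows downward; lengths in mm; the calibration is good to about 2 mm. A picture is of the moment at which its call begins: read the wrist's pose just before it. calibration takes no time and is no camera call; for the wrist camera it gives the pose at the moment of the call.
- env.finish_job(): hands the job in; it is judged then, once.
The state is a dict: "time_s": time; "joints": joint angles; "dq": joint speeds; "joint_efforts": joint torques, N m; "eef_pos": TCP position; "tcp_rot": TCP orientation; "wrist_force": force on the tool from outside, world axes, zero at the start; "moment": the same for the moment, N m; "finger_gap": finger opening in mm; "gripper_force": force on a finger pad.
Only numpy, scipy, OpenCV 4.12 (cv2) and the standard library are available. Lean on these libraries where they do the work, as an engineer would, in place of code of your own. Each camera call takes 0.05 s, during which the arm holds its last target. There are 200 camera calls.

## Working session

There is one attempt and no reset: what is moved stays moved. The work goes in short steps, Python scripts to look and compute and a tool call to move; the robot and the scene stay as the last step left them, time stands still between calls to the robot, and variables do not carry over. Pictures are saved under pics/ and viewed, at most 10 in all, crops included, and the job is handed in when it is done.

Besides the shell and the picture viewer there is one more tool, called after ">>>" as name(argument=value, ...) on one line, values as JSON. servo_tool: Moves the arm, as the interface text tells. Its arguments: {"type":"object","properties":{"rows":{"type":"array"},"hand":{"type":"number"},"grip_force":{"type":"number"}},"required":["rows"]}

```bash
mkdir -p pics; ls
cat > h.py <<'E'
import numpy as np,cv2
from plant import sense,eyes,env
def snap(n,f):
    c=eyes.calibration(n); p,d=eyes.camera(n)
    cv2.imwrite(f'pics/{f}.png',p[:,:,::-1]); np.savez(f'pics/{f}.npz',p=p,d=d,**{k:np.array(v) for k,v in c.items()})
def pts(f):
    z=np.load(f'pics/{f}.npz'); d=z['d']; H,W=d.shape
    fl=H/2/np.tan(np.radians(float(z['fovy']))/2)
    v,u=np.mgrid[:H,:W]
    P=np.stack([(u-z['cx'])/fl*d,(v-z['cy'])/fl*d,d],-1)
    R=z['rotation']
    if R.shape!=(3,3):
        from scipy.spatial.transform import Rotation as Q
        R=Q.from_quat(np.roll(R,-1)).as_matrix()
    return P@R.T+z['xyz'], z['p'], d
E
python3 - <<'E'
from h import *
s=sense();print(s)
print(eyes.calibration('top'),eyes.calibration('side'))
snap('top','t0');snap('side','s0')
a=np.vstack([cv2.imread('pics/t0.png'),cv2.imread('pics/s0.png')]);
cv2.imwrite('pics/a0.png',cv2.resize(a,(480,600),interpolation=cv2.INTER_AREA))
E
```

```text
pics
{'time_s': 0.0, 'joints': array([-1.27101525e+00,  2.38777183e-01, -1.42568581e-02,  1.31918672e+00,
        9.61776407e-06,  1.57078628e+00]), 'dq': array([-2.13668449e-05, -7.77676863e-04,  7.64290858e-04, -6.28666121e-04,
       -2.51141724e-04,  3.85653613e-05]), 'joint_efforts': array([ 1.43537670e-05, -5.38780510e+01,  3.46434832e+01,  1.85537513e-02,
       -1.36148587e-04,  7.48520222e-06]), 'eef_pos': array([ 154.9195994 , -501.19157916,  230.67849166]), 'tcp_rot': array([-7.04949982e-04,  9.88786429e-01,  1.49334824e-01, -1.01596815e-04]), 'wrist_force': array([-0.08751906,  0.03725584,  0.19098389]), 'moment': array([-0.04879333, -0.02423633,  0.00602927]), 'gripper_force': 0.0, 'finger_gap': 85.74467180748319}
{'fovy': 50.605539703995305, 'cx': 318.14645307113716, 'cy': 196.54267424716912, 'xyz': array([ 319.83164139, -146.22431854, 1260.39119216]), 'rotation': array([-0.05912598,  0.70524836, -0.70285106,  0.07161873])} {'fovy': 43.38676788775309, 'cx': 317.124491645552, 'cy': 199.95819525910065, 'xyz': array([-43.07490161, 970.64188444, 938.02833367]), 'rotation': array([ 0.10589596, -0.21020667,  0.85016255, -0.47098073])}
```

View pics/t0.png

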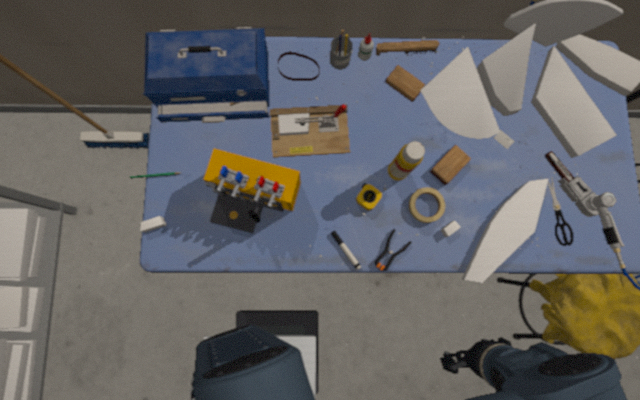

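View pics/s0.png

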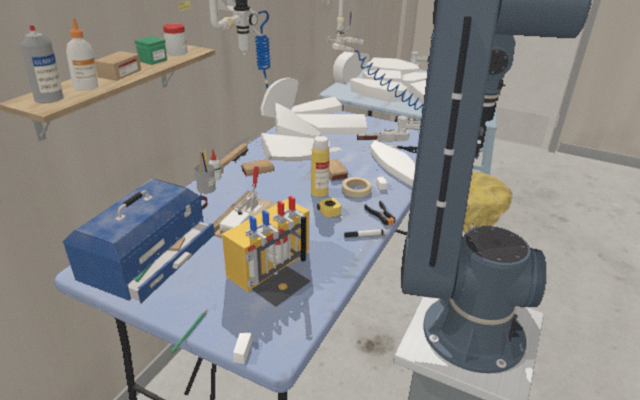

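The locker is at about (205–300, 150–210) in the top view. The blue catch is on the left at (230,177), the red one on the right at (268,187), and the handle near (254,213). The spray can at (408,158), tape measure at (369,195), marker at (346,250) and clamp at (392,250) all lie to the right.

Run:
```python
from h import *
for f,win in (('t0',(195,140,310,240)),('s0',(215,180,320,300))):
    P,p,d=pts(f); x0,y0,x1,y1=win
    m=np.zeros(d.shape,bool); m[y0:y1,x0:x1]=1; m&=d>0
    h=cv2.cvtColor(p,cv2.COLOR_RGB2HSV); H,S,V=[h[...,i].astype(int) for i in range(3)]
    z=P[...,2]
    roof=m&(H>15)&(H<32)&(S>150)&(abs(z-150)<8)
    q=P[roof]; print(f,'roof n',roof.sum(),'z',np.median(q[:,2]),cv2.minAreaRect(q[:,:2].astype(np.float32)),cv2.boxPoints(cv2.minAreaRect(q[:,:2].astype(np.float32))).round(1).tolist())
    for n,mk in (('red',(H<8)|(H>172)),('blue',(H>105)&(H<125))):
        k=m&mk&(S>120)&(z>170)&(z<215)
        n_,l,st,c=cv2.connectedComponentsWithStats(k.astype(np.uint8))
        for i in range(1,n_):
            if st[i,4]>5:
                w=P[l==i]; t=w[w[:,2]>np.percentile(w[:,2],40)]
                print(n,st[i,4],c[i].round(1),w.mean(0).round(1),'top',t.mean(0).round(1),'max',w.max(0).round(1),'min',w.min(0).round(1))
    k=m&(V<60)&(z>160)&(z<215); w=P[k]
    if len(w): print('dark',len(w),w.mean(0).round(1),w.max(0).round(1),w.min(0).round(1))
```

```text
t0 roof n 2065 z 150.5346775313585 ((560.3448486328125, 20.562530517578125), (244.35476684570312, 143.7837371826172), 74.4122085571289) [[458.29998779296875, -77.80000305175781], [596.7999877929688, -116.4000015258789], [662.4000244140625, 118.9000015258789], [523.9000244140625, 157.60000610351562]]
red 49 [261.1 181.5] [557.3 -18.4 197.8] top [558.8 -17.5 204.5] max [567.4 -11.  208.3] min [548.5 -25.  173.7]
red 45 [275.2 186.7] [543.8 -54.8 198.5] top [545.8 -54.1 203.6] max [554.9 -47.3 206. ] min [534.9 -60.9 181.3]
blue 48 [224.  171.5] [583.7  77.9 196.3] top [584.6  78.5 203.4] max [593.8  84.2 211.1] min [575.3  72.9 174.6]
blue 50 [238.5 176.8] [569.5  39.8 197.5] top [571.2  40.9 204. ] max [580.4  48.2 209.1] min [560.6  33.9 173.3]
dark 42 [476.    3.6 189.2] [483.8  10.4 198.9] [469.8  -2.5 161.5]
s0 roof n 178 z 148.4576676400219 ((552.3649291992188, 30.0819091796875), (241.68539428710938, 151.66030883789062), 73.7414321899414) [[445.70001220703125, -64.69999694824219], [591.2999877929688, -107.19999694824219], [659.0, 124.9000015258789], [513.4000244140625, 167.3000030517578]]
red 66 [291.5 202.1] [545.2 -47.8 187.8] top [546.  -48.3 195.3] max [556.4 -39.1 205.3] min [532.5 -55.6 170.1]
red 67 [280.5 207.2] [559.  -11.1 187.5] top [559.1 -11.  195. ] max [570.4  -2.9 206.3] min [548.9 -19.5 170.1]
blue 57 [265.1 216.9] [570.8  48.2 187.3] top [571.1  48.2 194.8] max [582.4  54.5 205.7] min [562.2  41.4 170.7]
blue 64 [252.7 222.4] [584.2  87.1 188.8] top [584.8  86.7 195.9] max [595.4  92.9 205. ] min [574.5  82.1 170.9]
dark 55 [475.5  13.5 178. ] [482.3  17.3 195.7] [469.8   6.2 160.3]
```

>>> servo_tool(rows=[{"travel": [0,0,-5],"turn": -0.15},{"travel": [4,-2.5,-10],"turn": -0.3},{"travel": [9,-5.5,-10],"turn": -0.45},{"travel": [14,-9,-10],"turn": -0.6},{"travel": [19,-12,-10],"turn": -0.75},{"travel": [24,-15,-10],"turn": -0.9},{"travel": [29,-18.5,-10],"turn": -1.05},{"travel": [34,-21.5,-10],"turn": -1.2}], hand=8.5, grip_force=40)

```text
time_s: 1.1
eef_pos: [417.1, -193.9, 331.2]
tcp_rot: [-0.0, 0.73, 0.683, -0.0]
wrist_force: [0.9, -1.5, 0.3]
finger_gap: 85.2
gripper_force: 0.0
```

```bash
cat >> h.py <<'E'
from scipy.spatial.transform import Rotation as Q
def goal(xyz,yaw=None):
    s=sense(); R=Q.from_quat(np.roll(s['tcp_rot'],-1)).as_matrix()
    y=np.arctan2(R[1,0],R[0,0])
    print('t',s['time_s'],'pos',s['eef_pos'].round(1),'yaw x',y.round(4),'R',R.round(3).tolist(),'q',s['joints'].round(2),'gap',s['finger_gap'],'F',s['wrist_force'].round(1),s['gripper_force'])
    print('travel cm',(R.T@(np.array(xyz)-s['eef_pos'])/10).round(2),'turn', None if yaw is None else -((yaw-y+np.pi)%(2*np.pi)-np.pi))
E
python3 -c "
from h import *
goal([552,-33,320],2.87)"
```

```text
t 1.1 pos [ 417.1 -193.9  331.2] yaw x 1.5049 R [[0.066, 0.998, -0.0], [0.998, -0.066, 0.0], [0.0, -0.0, -1.0]] q [-0.44  0.11  0.08  1.54  0.    1.2 ] gap 85.2412711109494 F [ 0.9 -1.5  0.3] 0.0
travel cm [16.94 12.4   1.12] turn -1.3651131735479343
```

>>> servo_tool(rows=[{"travel": [3,2,0],"turn": -0.18},{"travel": [6,4.5,0],"turn": -0.36},{"travel": [9,6.5,0],"turn": -0.54},{"travel": [12,9,0],"turn": -0.72},{"travel": [15,11,0],"turn": -0.9},{"travel": [17,12.4,0],"turn": -1.08},{"travel": [17,12.4,0],"turn": -1.25},{"travel": [17,12.4,0],"turn": -1.37}])

```text
time_s: 2.1
eef_pos: [552.2, -34.5, 330.7]
tcp_rot: [-0.001, 0.133, 0.991, -0.0]
wrist_force: [0.6, 0.1, -0.2]
finger_gap: 85.2
gripper_force: 0.0
```

Run:
```python
from h import *
goal([552,-33,200],2.87)
snap('wrist','w0'); print(eyes.calibration('wrist')['xyz'])
```

```text
t 2.1 pos [552.2 -34.5 330.7] yaw x 2.8753 R [[-0.965, 0.263, -0.001], [0.263, 0.965, 0.0], [0.001, -0.0, -1.0]] q [-0.06  0.28  0.29  1.59  0.    0.2 ] gap 85.15166395636669 F [ 0.6  0.1 -0.2] 0.0
travel cm [ 0.04  0.14 13.07] turn 0.005318663245003741
[480.4738736  -15.68212194 473.53120693]
```

View pics/w0.png

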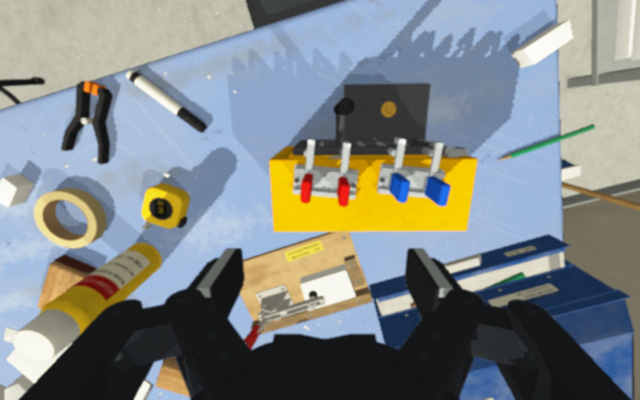

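The wrist view shows the red tabs at (307,190) and (344,190), the blue ones at (399,188) and (437,191), and the handle top at (344,105). The roof lies square in the picture.

Run:
```python
from h import *
P,p,d=pts('w0'); h=cv2.cvtColor(p,cv2.COLOR_RGB2HSV); H,S,V=[h[...,i].astype(int) for i in range(3)]
m=np.zeros(d.shape,bool); m[80:235,265:485]=1; m&=d>0; z=P[...,2]
for n,mk in (('red',(H<8)|(H>172)),('blue',(H>105)&(H<125))):
    k=m&mk&(S>130)&(z>165)&(z<215)
    n_,l,st,c=cv2.connectedComponentsWithStats(k.astype(np.uint8))
    for i in range(1,n_):
        if st[i,4]>30:
            w=P[l==i]; t=w[w[:,2]>200]
            print(n,st[i,4],c[i].round(1),w.mean(0).round(1),'top',len(t),t.mean(0).round(1),cv2.minAreaRect(t[:,:2].astype(np.float32)))
k=m&(V<70)&(z>188)&(z<205); w=P[k]; print('handle',len(w),w.mean(0),cv2.minAreaRect(w[:,:2].astype(np.float32)))
k=m&(H>15)&(H<32)&(S>150)&(abs(z-150)<5); w=P[k]; r=cv2.minAreaRect(w[:,:2].astype(np.float32)); print('roof',r,np.median(w[:,2]),cv2.boxPoints(r))
```

```text
red 250 [306.  187.4] [543.6 -51.1 199.9] top 196 [545.4 -51.8 203.5] ((546.06884765625, -52.13530731201172), (9.834259033203125, 21.9256649017334), 65.500732421875)
red 278 [343.1 190.9] [557.5 -15.8 198. ] top 194 [559.4 -15.8 203.5] ((560.1390991210938, -15.823016166687012), (9.501039505004883, 21.921184539794922), 69.25032043457031)
blue 387 [399.2 186.9] [569.7  41.1 193.7] top 188 [571.2  42.3 203.5] ((571.478515625, 42.593589782714844), (8.931747436523438, 22.523815155029297), 74.27648162841797)
blue 467 [437.  190.3] [584.4  79.  191.6] top 185 [585.6  80.3 203.6] ((585.7780151367188, 80.80354309082031), (8.07559585571289, 22.019758224487305), 67.23004150390625)
handle 221 [477.98755162   7.21208945 194.54617071] ((478.13995361328125, 7.559872627258301), (14.732063293457031, 15.141427040100098), 29.748537063598633)
roof ((586.2245483398438, 15.446380615234375), (241.82899475097656, 92.00439453125), 75.35676574707031) 150.13122838426835 [[ 511.1494    -89.91132 ]
 [ 600.1654   -113.16999 ]
 [ 661.2997    120.804085]
 [ 572.2837    144.06274 ]]
```

>>> servo_tool(rows=[{"travel": [0,0.1,5],"turn": -0.01},{"travel": [0,0.1,9],"turn": -0.01},{"travel": [0,0.1,12],"turn": -0.01},{"travel": [0,0.1,14.5],"turn": -0.01},{"travel": [0,0.1,16],"turn": -0.01},{"travel": [0,0.1,16],"turn": -0.01}])

```text
time_s: 2.9
eef_pos: [551.9, -34.0, 170.6]
tcp_rot: [-0.001, 0.131, 0.991, -0.0]
wrist_force: [0.2, 1.1, 0.1]
finger_gap: 84.9
gripper_force: 0.0
```

>>> servo_tool(rows=[{"travel": [0,0,0],"turn": 0},{"travel": [0,0,0],"turn": 0},{"travel": [0,0,0],"turn": 0},{"travel": [0,0,0],"turn": 0},{"travel": [0,0,0],"turn": 0},{"travel": [0,0,0],"turn": 0}], hand=2.4, grip_force=40)

```text
time_s: 3.65
eef_pos: [553.1, -34.1, 172.8]
tcp_rot: [0.001, 0.131, 0.991, 0.0]
wrist_force: [-1.6, 0.7, 8.7]
finger_gap: 25.8
gripper_force: 39.0
```

>>> servo_tool(rows=[{"travel": [0,0,0],"turn": 0},{"travel": [0,0,0],"turn": 0},{"travel": [0,0,0],"turn": 0},{"travel": [0,0,0],"turn": 0},{"travel": [0,0,0],"turn": 0}], hand=8.5)

```text
time_s: 4.28
eef_pos: [552.4, -34.0, 171.2]
tcp_rot: [-0.0, 0.131, 0.991, 0.0]
wrist_force: [-0.3, 0.0, 0.9]
finger_gap: 84.4
gripper_force: 0.0
```

>>> servo_tool(rows=[{"travel": [0,0,-5],"turn": 0},{"travel": [0,0,-10],"turn": 0},{"travel": [0,3,-12],"turn": 0},{"travel": [0,7,-12],"turn": 0},{"travel": [0,10,-12],"turn": 0},{"travel": [0,10,-12],"turn": 0}])

```text
time_s: 5.03
eef_pos: [578.5, 64.3, 290.9]
tcp_rot: [-0.0, 0.129, 0.992, 0.0]
wrist_force: [0.5, 0.3, 0.1]
finger_gap: 84.8
gripper_force: 0.0
```

Run:
```python
from h import *
goal([578.4,61.9,171],2.884)
snap('wrist','w1')
P,p,d=pts('w1'); h=cv2.cvtColor(p,cv2.COLOR_RGB2HSV); H,S,V=[h[...,i].astype(int) for i in range(3)]
z=P[...,2]
for n,mk in (('red',(H<8)|(H>172)),('blue',(H>105)&(H<125))):
    k=mk&(S>130)&(z>200)&(z<208)
    n_,l,st,c=cv2.connectedComponentsWithStats(k.astype(np.uint8))
    for i in range(1,n_):
        if st[i,4]>30:
            w=P[l==i]; print(n,st[i,4],c[i].round(1),cv2.minAreaRect(w[:,:2].astype(np.float32)))
```

```text
t 5.025 pos [578.5  64.3 290.9] yaw x 2.8823 R [[-0.967, 0.256, -0.0], [0.256, 0.967, 0.0], [0.0, 0.0, -1.0]] q [0.11 0.33 0.27 1.51 0.   0.37] gap 84.76480443354197 F [0.5 0.3 0.1] 0.0
travel cm [-0.05 -0.24 11.99] turn -0.0016540208548945223
red 276 [198.7 202.9] ((550.194091796875, -41.20436096191406), (9.603059768676758, 21.94427490234375), 69.4151840209961)
red 268 [219.3 204.9] ((556.581298828125, -24.512298583984375), (9.272225379943848, 21.775917053222656), 72.37594604492188)
blue 265 [299.2 201.8] ((571.9903564453125, 43.75858688354492), (9.760407447814941, 21.9962158203125), 73.69996643066406)
blue 246 [345.4 206.4] ((586.2252197265625, 81.28633117675781), (8.931610107421875, 22.248523712158203), 67.8963851928711)
```

Red is fully in: its tab centres are 18 mm apart. Now the blue catch.

>>> servo_tool(rows=[{"travel": [0,-0.2,4],"turn": 0},{"travel": [0,-0.2,8],"turn": 0},{"travel": [0,-0.2,10.5],"turn": 0},{"travel": [0,-0.2,12],"turn": 0},{"travel": [0,-0.2,12],"turn": 0}])

```text
time_s: 5.7
eef_pos: [577.3, 60.0, 170.9]
tcp_rot: [-0.001, 0.131, 0.991, -0.0]
wrist_force: [-0.1, 0.3, 0.3]
finger_gap: 84.8
gripper_force: 0.0
```

>>> servo_tool(rows=[{"travel": [0,0,0],"turn": 0},{"travel": [0,0,0],"turn": 0},{"travel": [0,0,0],"turn": 0},{"travel": [0,0,0],"turn": 0},{"travel": [0,0,0],"turn": 0},{"travel": [0,0,0],"turn": 0}], hand=2.4)

```text
time_s: 6.45
eef_pos: [579.0, 62.4, 173.1]
tcp_rot: [0.002, 0.13, 0.991, 0.002]
wrist_force: [0.4, 8.0, 9.2]
finger_gap: 26.5
gripper_force: 39.4
```

>>> servo_tool(rows=[{"travel": [0,0,0],"turn": 0},{"travel": [0,0,0],"turn": 0},{"travel": [0,0,0],"turn": 0},{"travel": [0,0,0],"turn": 0},{"travel": [0,0,0],"turn": 0}], hand=8.5)

```text
time_s: 7.08
eef_pos: [577.7, 60.6, 171.2]
tcp_rot: [-0.0, 0.131, 0.991, 0.0]
wrist_force: [-0.5, -0.6, 0.3]
finger_gap: 84.7
gripper_force: 0.0
```

>>> servo_tool(rows=[{"travel": [0,0,-4],"turn": 0},{"travel": [0,0,-9],"turn": 0},{"travel": [3,-3,-12],"turn": 0},{"travel": [7,-6,-12],"turn": 0},{"travel": [8.5,-8,-12],"turn": 0},{"travel": [8.5,-8,-12],"turn": 0}])

```text
time_s: 7.82
eef_pos: [473.8, 4.7, 292.1]
tcp_rot: [0.001, 0.131, 0.991, 0.0]
wrist_force: [-0.3, -0.7, -0.5]
finger_gap: 84.6
gripper_force: 0.0
```

Run:
```python
from h import *
goal([478.1,7.5,158],2.884)
snap('wrist','w2')
P,p,d=pts('w2'); h=cv2.cvtColor(p,cv2.COLOR_RGB2HSV); H,S,V=[h[...,i].astype(int) for i in range(3)]
z=P[...,2]
for n,mk in (('red',(H<8)|(H>172)),('blue',(H>105)&(H<125))):
    k=mk&(S>130)&(z>200)&(z<208)
    n_,l,st,c=cv2.connectedComponentsWithStats(k.astype(np.uint8))
    for i in range(1,n_):
        if st[i,4]>30:
            w=P[l==i]; print(n,st[i,4],c[i].round(1),cv2.minAreaRect(w[:,:2].astype(np.float32)))
k=(V<70)&(z>188)&(z<199)&(np.hypot(P[...,0]-478,P[...,1]-7)<25); w=P[k]; print('handle',len(w),w.mean(0),cv2.minAreaRect(w[:,:2].astype(np.float32)))
```

```text
t 7.825 pos [473.8   4.7 292.1] yaw x 2.8785 R [[-0.966, 0.26, 0.001], [0.26, 0.966, -0.0], [-0.001, 0.0, -1.0]] q [ 0.01  0.14  0.01  1.44 -0.    0.27] gap 84.64016535407073 F [-0.3 -0.7 -0.5] 0.0
travel cm [-0.32  0.38 13.41] turn -0.005465222598444175
red 172 [297.7 286.8] ((549.5806884765625, -41.78554153442383), (7.865411758422852, 22.317914962768555), 73.42147827148438)
red 177 [316.2 288.5] ((555.7700805664062, -25.309558868408203), (8.027700424194336, 21.551029205322266), 70.02735137939453)
blue 184 [400.1 287.1] ((574.9949951171875, 54.25110626220703), (9.438359260559082, 21.588512420654297), 68.12588500976562)
handle 225 [476.49578651   7.52293308 194.25555907] ((476.81573486328125, 6.995913505554199), (13.726502418518066, 15.267728805541992), 38.38331604003906)
```

>>> servo_tool(rows=[{"travel": [-0.3,0.3,4],"turn": 0},{"travel": [-0.3,0.3,8],"turn": 0},{"travel": [-0.3,0.3,11],"turn": 0},{"travel": [-0.3,0.3,13],"turn": 0},{"travel": [-0.3,0.3,13.7],"turn": 0},{"travel": [-0.3,0.3,13.7],"turn": 0}])

```text
time_s: 8.62
eef_pos: [479.0, 7.8, 154.2]
tcp_rot: [-0.0, 0.13, 0.991, 0.0]
wrist_force: [-0.4, 0.9, 0.1]
finger_gap: 85.3
gripper_force: 0.0
```

>>> servo_tool(rows=[{"travel": [0,0,0],"turn": 0},{"travel": [0,0,0],"turn": 0},{"travel": [0,0,0],"turn": 0},{"travel": [0,0,0],"turn": 0},{"travel": [0,0,0],"turn": 0},{"travel": [0,0,0],"turn": 0},{"travel": [0,0,0],"turn": 0}], hand=0.8, grip_force=50)

```text
time_s: 9.5
eef_pos: [478.5, 6.9, 154.7]
tcp_rot: [0.0, 0.131, 0.991, -0.001]
wrist_force: [-3.0, -4.2, 5.3]
finger_gap: 14.9
gripper_force: 48.7
```

Run:
```python
from h import *
goal([477.3,7.3,155],2.884)
s=sense(); R=Q.from_quat(np.roll(s['tcp_rot'],-1)).as_matrix()
o=np.array([558.8,119.7]); r=s['eef_pos'][:2]-o; print(r,np.hypot(*r))
for a in np.arange(0.1,1.61,.1):
    c,n=np.cos(-a),np.sin(-a); q=np.array([[c,-n],[n,c]])@r-r
    print(a.round(2),(R.T@np.r_[q,0]/10).round(2))
```

```text
t 9.5 pos [478.5   6.9 154.7] yaw x 2.8793 R [[-0.966, 0.259, 0.0], [0.259, 0.966, -0.001], [-0.0, -0.001, -1.0]] q [ 0.02  0.2  -0.27  1.1  -0.    0.28] gap 14.85597543933672 F [-3.  -4.2  5.3] 48.688201904296875
travel cm [ 0.12  0.   -0.03] turn -0.004696313997980095
[ -80.32347481 -112.75965231] 138.44348953742949
0.1 [ 1.27  0.55 -0.  ]
0.2 [ 2.48  1.22 -0.  ]
0.3 [ 3.62  2.01 -0.  ]
0.4 [ 4.67  2.91 -0.01]
0.5 [ 5.63  3.91 -0.01]
0.6 [ 6.48  5.   -0.01]
0.7 [ 7.22  6.16 -0.01]
0.8 [ 7.84  7.4  -0.01]
0.9 [ 8.33  8.7  -0.01]
1.0 [ 8.690e+00  1.003e+01 -1.000e-02]
1.1 [ 8.92 11.4  -0.02]
1.2 [ 9.01 12.78 -0.02]
1.3 [ 8.96 14.16 -0.02]
1.4 [ 8.77 15.53 -0.02]
1.5 [ 8.45 16.88 -0.02]
1.6 [ 7.99 18.18 -0.02]
```

>>> servo_tool(rows=[{"travel": [1.3,0.55,0],"turn": 0.1},{"travel": [2.5,1.2,0],"turn": 0.2},{"travel": [3.6,2.0,0],"turn": 0.3},{"travel": [4.7,2.9,0],"turn": 0.4},{"travel": [5.6,3.9,0],"turn": 0.5}])

```text
time_s: 10.12
eef_pos: [434.1, 59.8, 154.7]
tcp_rot: [0.0, 0.373, 0.928, -0.0]
wrist_force: [-1.7, -2.6, 4.6]
finger_gap: 14.8
gripper_force: 49.3
```

```bash
cat > g.py <<'E'
from h import *
goal([0,0,0],2.884)
s=sense(); R=Q.from_quat(np.roll(s['tcp_rot'],-1)).as_matrix()
o=np.array([558.8,119.7]); r=s['eef_pos'][:2]-o; a0=-np.arctan2(*r[::-1])+np.arctan2(-113.5,-81); print(r,np.hypot(*r),'gate',a0)
r*=139.3/np.hypot(*r)
for b in (.5,.6,.7,.8,.9,1.,1.1,1.2,1.3,1.4,1.5,1.58):
    a=b-a0; c,n=np.cos(-a),np.sin(-a); q=np.array([[c,-n],[n,c]])@r+o-s['eef_pos'][:2]
    print(round(b,2),(R.T@np.r_[q,0]/10).round(2),'turn',a.round(3))
E
python3 g.py
```

```text
t 10.125 pos [434.1  59.8 154.7] yaw x 2.3761 R [[-0.721, 0.693, 0.0], [0.693, 0.721, -0.0], [-0.0, -0.0, -1.0]] q [ 0.14  0.13 -0.35  1.09 -0.    0.9 ] gap 14.822757430038836 F [-1.7 -2.6  4.6] 49.269556403160095
travel cm [ 27.17 -34.39  15.47] turn -0.5078945501436647
[-124.65163447  -59.9441    ] 138.31603342244733 gate 0.5027181685428759
0.5 [-0.   -0.11  0.  ] turn -0.003
0.6 [ 1.28  0.44 -0.  ] turn 0.097
0.7 [ 2.5   1.12 -0.  ] turn 0.197
0.8 [ 3.64  1.91 -0.  ] turn 0.297
0.9 [ 4.7   2.81 -0.  ] turn 0.397
1.0 [ 5.67  3.81 -0.  ] turn 0.497
1.1 [ 6.53  4.91 -0.  ] turn 0.597
1.2 [ 7.28  6.08 -0.  ] turn 0.697
1.3 [ 7.9   7.32 -0.  ] turn 0.797
1.4 [ 8.4   8.62 -0.  ] turn 0.897
1.5 [ 8.77  9.97 -0.  ] turn 0.997
1.58 [ 8.97 11.06 -0.  ] turn 1.077
```

The gate follows and sits at about 0.5 rad with low forces, so I'll continue past the detent.

>>> servo_tool(rows=[{"travel": [1.3,0.5,0],"turn": 0.1},{"travel": [2.5,1.15,0],"turn": 0.2},{"travel": [3.65,1.95,0],"turn": 0.3},{"travel": [4.7,2.85,0],"turn": 0.4},{"travel": [5.7,3.85,0],"turn": 0.5},{"travel": [6.55,4.9,0],"turn": 0.6},{"travel": [6.55,4.9,0],"turn": 0.6}])

```text
time_s: 11.0
eef_pos: [422.1, 141.0, 154.7]
tcp_rot: [0.001, 0.629, 0.777, 0.001]
wrist_force: [4.1, -1.8, 2.7]
finger_gap: 14.7
gripper_force: 49.4
```

```bash
python3 g.py
```

```text
t 11.0 pos [422.1 141.  154.7] yaw x 1.781 R [[-0.209, 0.978, 0.002], [0.978, 0.209, 0.0], [-0.0, 0.002, -1.0]] q [ 0.32  0.14 -0.34  1.09 -0.    1.68] gap 14.671288958233577 F [ 4.1 -1.8  2.7] 49.378196597099304
travel cm [ -4.98 -44.25  15.38] turn -1.103018680070285
[-136.70161926   21.26320334] 138.34542466156827 gate -5.177913513627477
0.5 [-8.25 -0.6   0.  ] turn 5.678
0.6 [-6.89 -0.87 -0.  ] turn 5.778
0.7 [-5.5  -0.99 -0.  ] turn 5.878
0.8 [-4.11 -0.98 -0.  ] turn 5.978
0.9 [-2.72 -0.83 -0.  ] turn 6.078
1.0 [-1.36 -0.54 -0.  ] turn 6.178
1.1 [-0.03 -0.12 -0.  ] turn 6.278
1.2 [1.24 0.44 0.  ] turn 6.378
1.3 [2.46 1.12 0.  ] turn 6.478
1.4 [3.6  1.91 0.  ] turn 6.578
1.5 [4.66 2.82 0.  ] turn 6.678
1.58 [5.43 3.62 0.01] turn 6.758
```

Gate at about 1.10 rad; going on to 1.58.

>>> servo_tool(rows=[{"travel": [1.25,0.45,0],"turn": 0.1},{"travel": [2.45,1.1,0],"turn": 0.2},{"travel": [3.6,1.9,0],"turn": 0.3},{"travel": [4.65,2.8,0],"turn": 0.4},{"travel": [5.4,3.6,0],"turn": 0.47},{"travel": [5.4,3.6,0],"turn": 0.47},{"travel": [5.4,3.6,0],"turn": 0.47},{"travel": [5.4,3.6,0],"turn": 0.47}])

```text
time_s: 12.0
eef_pos: [445.7, 199.8, 154.7]
tcp_rot: [0.001, 0.792, 0.61, 0.0]
wrist_force: [4.2, -4.3, 3.3]
finger_gap: 14.7
gripper_force: 49.7
```

Run:
```python
from h import *
goal([0,0,0],2.884)
s=sense(); r=s['eef_pos'][:2]-[558.8,119.7]; print('gate',(np.arctan2(-113.5,-81)-np.arctan2(*r[::-1]))%(2*np.pi), s['dq'].round(4))
snap('side','s1');snap('top','t1')
a=cv2.imread('pics/s1.png')[150:310,180:380];b=cv2.imread('pics/t1.png')[140:260,170:320]
cv2.imwrite('pics/c1.png',np.vstack([cv2.resize(a,(400,320)),cv2.resize(b,(400,280))]))
P,p,d=pts('t1'); h=cv2.cvtColor(p,cv2.COLOR_RGB2HSV); H,S,V=[h[...,i].astype(int) for i in range(3)]; z=P[...,2]
for n,mk in (('red',(H<8)|(H>172)),('blue',(H>105)&(H<125))):
    k=mk&(S>120)&(z>195)&(z<210)&(abs(P[...,0]-570)<50)&(abs(P[...,1]-20)<100); n_,l,st,c=cv2.connectedComponentsWithStats(k.astype(np.uint8),connectivity=4)
    print(n,[(st[i,4],P[l==i].mean(0).round(1)) for i in range(1,n_) if st[i,4]>5])
```

```text
t 12.0 pos [445.7 199.8 154.7] yaw x 1.3124 R [[0.256, 0.967, 0.002], [0.967, -0.256, -0.001], [-0.0, 0.002, -1.0]] q [ 0.42  0.21 -0.25  1.11 -0.    2.25] gap 14.722189467936028 F [ 4.2 -4.3  3.3] 49.74367618560791
travel cm [-30.7  -38.01  15.42] turn -1.5715722018571787
gate 1.5669230841391393 [ 0.0004 -0.0004  0.0001 -0.001   0.0005  0.0016]
red [(np.int32(33), array([555.2, -27.4, 203.3])), (np.int32(34), array([548. , -44.5, 203.5]))]
blue [(np.int32(35), array([580.9,  68.3, 203.3])), (np.int32(36), array([573.8,  51.6, 202.6]))]
```

View pics/c1.png

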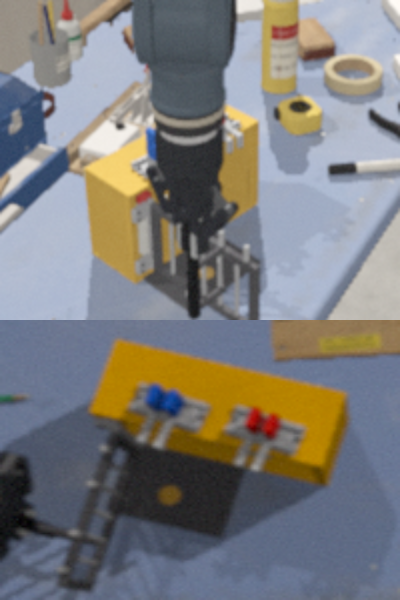

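The crop shows the gate standing square to the front, running from (115,440) to (75,580) in the lower panel, with the gripper on its handle. Both catches are closed, blue at (165,400) and red at (262,423). I'm handing in.

```bash
python3 -c "
from h import *
print(env.finish_job())"
```

```text
the job is handed in; nothing more can be done
None
```

I squeezed the red catch, then the blue, swung the gate past the detent to about 1.57 rad, and handed in at about 12 s with the gripper still holding it; the hand-in returned no verdict.

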